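Pulse the red spice cup on the grinder

TASK

Take the closed red-capped grinding cup out of the leaning rack and, keeping hold of it upright over the middle of the grinder's round sprung pad, press it straight down until the pad is fully home and keep it there for a good second. Then let the pad come all the way back up and set the cup down gently, upright and released, in the middle of the green plate. Leave the yellow-capped cup, the bottle, the white dish and the spoon where they are.

Things in the scene. Friction and masses are not known exactly. Their poses are not given: they have to be found in the camera images.
- red_cup: closed steel grinding cup to be used, 64 mm diameter body 62 mm high with a shoulder up to 70 mm, then a red cylindrical cap 40 mm diameter and 40 mm high (total height 110 mm), red band round the body; 0.25 kg. Origin: centre of its underside; its z axis runs along the cup towards the cap. It starts in the rack leaning 30 degrees from vertical, cap towards the robot
- red_cup_cap (a point): middle of the red cap, on the cup's axis, 90 mm above its underside: the place to grip (40 mm across)
- yellow_cup: the same cup with a yellow cap, in the rack's other place (the two may be swapped); leave alone. Origin and axes as for red_cup
- rack: fixed steel rack, 184 mm wide (y), 125 mm deep, 90 mm high; two places 106 mm apart along its y, leaning 30 degrees with tops towards its -x side. A cup stands on a sloping shelf, rests on a 62 mm high plate on its -x side, between 36 mm high side walls (2 mm play); draw it out along its own axis, 62 mm or more. Origin: on the stool, below the middle of the shelf
- grinder: fixed white grinder base, 124 mm diameter at the foot, 106 mm at the top, 88 mm high, with a round black sprung pad standing out on top. Origin: centre of its underside
- pad_top (a point): centre of the pad's flat top, 80 mm diameter, 103 mm above the stool when up; moves down with the pad
- pad (a joint): pad travel in m: 0 up, 0.012 fully pressed (stop). The spring takes 4.5 N to start and 10.5 N when fully pressed; the cup's weight alone does not move it
- plate: loose green melamine plate, 180 mm diameter, 18 mm high, upright z axis. Origin: centre of its underside; its flat inner floor lies 5 mm above that and is 110 mm across
- bottle: amber sauce bottle 64 mm diameter, 210 mm high, loose; leave alone. Origin: centre of its underside
- dish: white sauce dish 70 mm diameter, 28 mm high, loose; leave alone. Origin: centre of its underside
- spoon: steel spoon with a wooden handle, 140 mm long, lying flat along its x axis, loose; leave alone. Origin: under its middle
Mind the look-alikes: they are no part of the job. There is more than one size of the plate; the one meant has the size given above.

How it is judged:
On the way, in this order (a step that is already met when the one before it is completed fails the run):
1. the red cup is lifted clear of the rack (distance between red_cup and rack above 0.12 m and contact force between red_cup and the fingers above 0.5 N), for 0.05 s.
2. the red cup, held upright (within 8 degrees) and within 15 mm of the pad's centre, presses the pad to at least 10.5 of its 12 mm for 0.8 s (value of joint pad above 0.0105 m and contact force between red_cup and grinder above 4 N and contact force between red_cup and the fingers above 1 N and horizontal distance between red_cup and pad_top below 0.015 m and angle between red_cup's own z axis and vertical below 0.14 rad), for 0.8 s.
At the end, for the whole second after the job is handed in: Red cup upright (6 degrees), released and at rest on the green plate, within 25 mm of its centre; plate flat on the stool; pad up (under 2.5 mm); yellow cup within 20 mm, bottle, dish and spoon within 30 mm of where they began (horizontal distance between red_cup and plate below 0.025 m and z of red_cup in the frame of plate below 0.014 m and angle between red_cup's own z axis and vertical below 0.1 rad and contact force between red_cup and plate above 1 N and linear speed of red_cup below 0.02 m/s and angle between plate's own z axis and vertical below 0.05 rad and height (world z) of plate below 0.006 m and value of joint pad below 0.0025 m and distance of yellow_cup from where it was at the start of the episode below 0.02 m and distance of each of bottle, dish, spoon from where it was at the start of the episode below 0.03 m); the robot touches nothing.
It fails at once if the yellow cup is moved more than 20 mm (distance of yellow_cup from where it was at the start of the episode above 0.02 m).
It fails at once if the bottle, dish or spoon is moved more than 30 mm (distance of any of bottle, dish, spoon from where it was at the start of the episode above 0.03 m).
It fails at once if the red cup is let go in the air, more than 25 mm above the plate's floor (contact force between red_cup and the fingers below 0.1 N and contact force between red_cup and grinder below 0.1 N and distance between red_cup and rack above 0.12 m and height (world z) of red_cup above 0.03 m).
It fails at once if the red cup is banged onto the plate (meets it at over 0.3 m/s) (contact force between red_cup and plate above 1 N and linear speed of red_cup above 0.3 m/s).
It also fails if it takes over 58 s, if anything falls off the work surface, if the arm or the gripper's body presses on something with over 40 N, if the wrist force passes 120 N, or if a joint passes its speed limit or range.

ROBOT

A 6-joint arm with a two-finger parallel gripper is mounted at the origin on the work surface. World frame = base frame: x ahead of the robot, y to its left, z up, the work surface at z = 0. Lengths are in m, angles in rad, forces in N, time in s.
With the tool pointing down it reaches from about 0.225 to 0.875 m from the base axis. Payload 3.4 kg.
Tool frame: the origin (TCP) lies at the very end of the fingers, on their centre line; the grasp point (between the pads) lies 19 mm behind it (manip.tcp_to_grasp is the distance from the TCP to the grasp point, in m); z points along the fingers, y is the line along which they close (so a half turn about z gives the same grasp; the last joint's range is limited). The gripper opens to 85 mm and grips with 20 to 120 N. Pads are 22 mm wide; open, the fingers measure 114 mm over their backs; the gripper's body (76 mm by 85 mm) begins 54 mm behind the grasp point. The pads swing forward as they close: fully open they stand 13 mm farther back than shut.
Start: joints at [1.065, 0.276, 1.505, -0, 1.361, -0.121], TCP at [0.216, 0.533, 0.231] pointing down, gripper open.
Joint ranges: [-2.89, 2.89], [-0.75, 2.08], [0.22, 2.7], [-1.18, 4.32], [0.11, 2.71], [-2.7, 2.7]. Speed limits (rad/s): [2.57, 2.57, 3.14, 3.14, 3.14, 3.14].

INTERFACE

Orientations are given as a unit quaternion [w, x, y, z].
In Python, from rig import status, get_image, job, manip gives the robot as it stands.
- The arm moves only by the tool apply_moves, never from a script. Its arguments are lists of equal length, an entry for each row: "xyz": the shift along the tool's x, y, z each as a share of 0.3 m, from -1 to 1, a list of three; "rot": the turn, a rotation vector about the tool's x, y, z each as a share of 60 degrees, from -1 to 1, a list of three; "hand": the opening, from -1 (shut) to 1 (fully open). A call has 1 to 8 rows; each row shifts and turns the commanded pose from where the row before left it, along the tool's axes as they then stand; what a row does not reach is not made up. A row lasts 1/8 s, in which the tool goes at most 62.5 mm and 10.7 degrees, less where a joint would pass 70% of its speed; a pose out of reach is approached as far as the arm can. A call with a number of a shift or a turn outside -1 to 1 is refused whole. A call with a gripper value outside its range is refused whole. The fingers move at their own pace and stop on an object; "force" is the grip in N (left out, the last holds). Time passes only in rows, so rows that do not move let the fingers close. It gives the time, the measured TCP pose, the force, the opening and the grip force at its end, in the units of the state.
- status.get_state(): the state, without advancing time (a new reading comes with each control period).
- get_image(name): name is "side" or "top" or "wrist"; returns a dict with "pixels" (420x560x3 uint8, red, green, blue), "fovy" (degrees; the focal length in pixels is half the picture's height over the tangent of half this angle, whatever the lens; pixels are square), "cx", "cy" (the principal point, pixels), "origin" and "orientation" of the camera in the world; the wrist camera has in their place "tool_from_camera" (4x4, takes a point from camera to tool coordinates, whose origin is the TCP and whose axes are the flange's). Camera axes: x right, y down, z forward; pixel columns grow to the right and rows downward; lengths in m; the calibration is good to about 2 mm. A picture is of the moment at which its call begins: read the wrist's pose just before it. There is no depth.
- job.sign_off(): hands the job in; it is judged then, once.
The state is a dict: "clock": time; "qpos": joint angles; "qd": joint speeds; "effort": joint torques, N m; "position": TCP position; "ee_rot": TCP orientation; "contact_force": force on the tool from outside, world axes, zero at the start; "moment": the same for the moment, N m; "width": finger opening in m; "gripper_force": force on a finger pad.
Only numpy, scipy, OpenCV 4.12 (cv2) and the standard library are available. Lean on these libraries where they do the work, as an engineer would, in place of code of your own. Each camera call takes 0.05 s, during which the arm holds its last target. There are 200 camera calls.

## Working session

There is one attempt and no reset: what is moved stays moved. The work goes in short steps, Python scripts to look and compute and a tool call to move; the robot and the scene stay as the last step left them, time stands still between calls to the robot, and variables do not carry over. Pictures are saved under pics/ and viewed, at most 10 in all, crops included, and the job is handed in when it is done.

Besides the shell and the picture viewer there is one more tool, called after ">>>" as a command line: name --argument value ..., lists and objects as JSON in quotes. apply_moves: Moves the arm, as the interface text tells. Its arguments: {"type":"object","properties":{"xyz":{"type":"array","items":{"type":"array","items":{"type":"number","minimum":-1,"maximum":1}}},"rot":{"type":"array","items":{"type":"array","items":{"type":"number","minimum":-1,"maximum":1}}},"hand":{"type":"array","items":{"type":"number"}},"force":{"type":"number"}},"required":["xyz","rot","hand"]}

```bash
mkdir -p pics; ls; python3 - <<'E'
from rig import status,get_image,job,manip
import cv2,pickle
print(status.get_state())
for n in ["side","top","wrist"]:
    d=get_image(n); cv2.imwrite(f"pics/{n}0.png",d["pixels"][:,:,::-1]); pickle.dump(d,open(f"{n}0.pkl","wb"))
    print(n,{k:v for k,v in d.items() if k!="pixels"})
E
```

```text
pics
{'clock': 0.0, 'qpos': array([ 1.06501822e+00,  2.76599726e-01,  1.50618144e+00, -1.99816706e-06,
        1.36066944e+00, -1.21020695e-01]), 'qd': array([-1.31436626e-03, -1.86054367e-03, -2.36112223e-04, -1.92036274e-03,
       -4.75006573e-04,  3.33114783e-05]), 'effort': array([-6.65009775e-04, -4.16761422e+01, -2.45811421e+01, -5.23907038e-04,
        1.09720029e-02, -1.65887775e-05]), 'position': array([0.21556945, 0.5324772 , 0.23041775]), 'ee_rot': array([-2.85468367e-04,  1.91193969e-01,  9.81551834e-01, -8.84026983e-04]), 'contact_force': array([ 0.58914424, -0.09030901,  0.43095187]), 'moment': array([-0.02925745,  0.02841463, -0.0021628 ]), 'gripper_force': 0.0, 'width': 0.08588875534122832}
side {'fovy': 49.47810256802621, 'cx': 288.7487086820567, 'cy': 210.65674124360388, 'origin': array([-0.01485099, -0.64874137,  0.63515679]), 'orientation': array([-0.45293317,  0.84061005, -0.25877122,  0.14582095])}
top {'fovy': 56.33574555933965, 'cx': 276.61544475908124, 'cy': 206.23276373008827, 'origin': array([0.30142274, 0.00486687, 0.9893878 ]), 'orientation': array([-0.04910256,  0.71452948, -0.69489392,  0.0644903 ])}
wrist {'fovy': 61.15057424006697, 'cx': 278.6830131995702, 'cy': 205.17809654880088, 'tool_from_camera': array([[-1.26464301e-03, -9.49402730e-01, -3.14058684e-01,
         7.99544947e-02],
       [ 9.99999174e-01, -1.12879880e-03, -6.14398887e-04,
        -1.60759248e-03],
       [ 2.28802915e-04, -3.14059202e-01,  9.49403373e-01,
        -1.43141794e-01],
       [ 0.00000000e+00,  0.00000000e+00,  0.00000000e+00,
         1.00000000e+00]])}
```

View pics/top0.png

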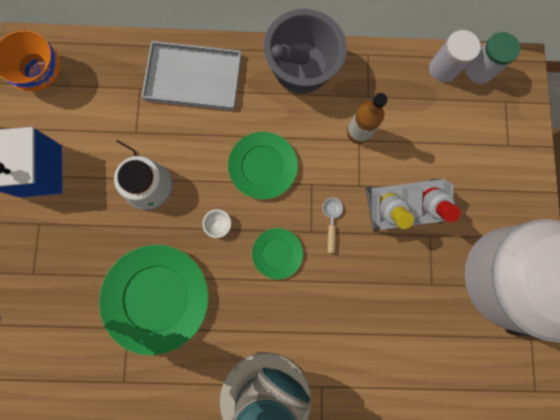

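View pics/side0.png

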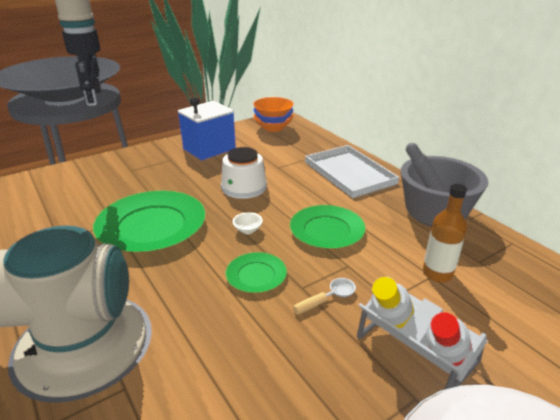

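The top view shows the base at about (265,400), the grinder with its dark pad at (136,178), three green plates at (263,166), (277,253) and (155,298), the bottle at (362,125), and the rack with yellow (398,213) and red (442,205). The side view agrees, with the red cap at (446,328) and the yellow cap at (386,292). Next I calibrate pixels to world.

```bash
cat > h.py <<'E'
import numpy as np,cv2,pickle
from scipy.spatial.transform import Rotation as R
def q(w): return R.from_quat([w[1],w[2],w[3],w[0]])
def cam(d,pose=None):
    f=d["pixels"].shape[0]/2/np.tan(np.radians(d["fovy"])/2)
    if "origin" in d: o,M=np.array(d["origin"]),q(d["orientation"]).as_matrix()
    else:
        T=np.array(d["tool_from_camera"]);P=q(pose["ee_rot"]).as_matrix()
        M=P@T[:3,:3];o=P@T[:3,3]+pose["position"]
    return f,o,M
def proj(d,X,pose=None):
    f,o,M=cam(d,pose);c=(np.atleast_2d(X)-o)@M
    return np.c_[d["cx"]+f*c[:,0]/c[:,2],d["cy"]+f*c[:,1]/c[:,2]]
def ray(d,u,v,pose=None):
    f,o,M=cam(d,pose);return o,M@np.array([(u-d["cx"])/f,(v-d["cy"])/f,1])
def atz(d,u,v,z,pose=None):
    o,r=ray(d,u,v,pose);return o+r*(z-o[2])/r[2]
def tri(obs):
    A=[];b=[]
    for d,u,v,*p in obs:
        o,r=ray(d,u,v,*p);r=r/np.linalg.norm(r);N=np.eye(3)-np.outer(r,r);A.append(N);b.append(N@o)
    A=np.vstack(A);b=np.hstack(b);x=np.linalg.lstsq(A,b,rcond=None)[0];return x,np.linalg.norm(A@x-b)
E
python3 - <<'E'
from h import *
S,T=[pickle.load(open(n+"0.pkl","rb")) for n in("side","top")]
print(proj(T,[[0,0,0],[.216,.533,.23]]),proj(S,[[0,0,0]]))
def blobs(d,lo,hi,a=60):
    h=cv2.cvtColor(d["pixels"],cv2.COLOR_RGB2HSV);m=cv2.inRange(h,lo,hi)
    n,l,s,c=cv2.connectedComponentsWithStats(m)
    return [(s[i].tolist(),c[i].round(1).tolist()) for i in range(1,n) if s[i][4]>a]
for n,d in(("S",S),("T",T)):
    print(n,"red",blobs(d,(0,200,120),(4,255,255)),"yel",blobs(d,(24,180,120),(32,255,255)),"grn",blobs(d,(50,120,60),(75,255,255)))
for n,(u,v) in dict(plate=(263,166),small=(277,253),dish=(217,224),spoon=(332,225)).items(): print(n,atz(T,u,v,.015))
print("pad",tri([(T,136,177),(S,243,155)]),atz(T,136,177,.103))
print("bottle",tri([(T,380,100),(S,458,190)]))
# crops
o=[cv2.resize(T["pixels"][165:245,355:475],None,fx=4,fy=4,interpolation=3),cv2.resize(S["pixels"][260:380,340:500],None,fx=3,fy=3,interpolation=3),cv2.resize(T["pixels"][140:220,100:190],None,fx=3,fy=3)]
c=np.zeros((600,780,3),np.uint8)
c[:320,:480]=o[0]; c[:240,480:750]=o[2]; cv2.imwrite("pics/cropT.png",c[:320,:,::-1]);cv2.imwrite("pics/cropS.png",o[1][:,:,::-1])
E
```

```text
[[265.36920923 398.76999617]
 [-19.73810881 309.00148757]] [[ 82.14550801 342.53881566]]
S red [([432, 313, 27, 30, 571], [445.2, 326.6])] yel [([372, 277, 28, 31, 630], [386.0, 291.7])] grn [([93, 191, 112, 61, 5148], [149.2, 220.6]), ([290, 205, 75, 43, 2514], [327.3, 226.3]), ([226, 253, 61, 39, 1885], [255.8, 272.1])]
T red [([437, 202, 23, 20, 325], [448.3, 211.5])] yel [([392, 208, 21, 21, 315], [402.1, 217.6])] grn [([228, 132, 69, 67, 3626], [262.2, 165.2]), ([252, 228, 51, 52, 2006], [277.0, 253.3]), ([99, 245, 109, 110, 9305], [153.3, 299.6])]
plate [0.56298012 0.02318208 0.015     ]
small [ 0.34284557 -0.01832916  0.015     ]
dish [0.41056674 0.13292536 0.015     ]
spoon [ 0.41629499 -0.1543979   0.015     ]
pad (array([0.50626675, 0.31332225, 0.09810855]), np.float64(0.001982417707361546)) [0.50389064 0.31224637 0.103     ]
bottle (array([ 0.66578307, -0.22576137,  0.20438832]), np.float64(0.0006965518085992541))
```

View pics/cropT.png

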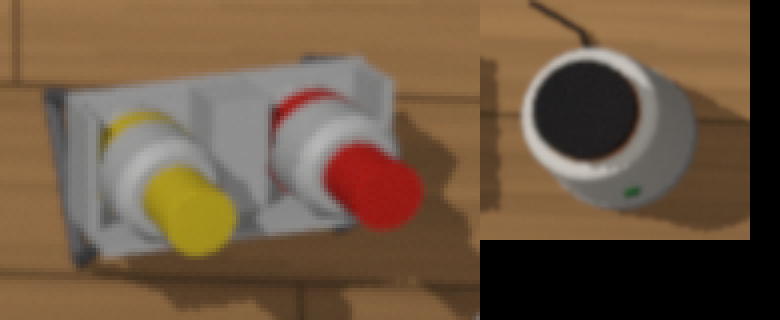

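View pics/cropS.png

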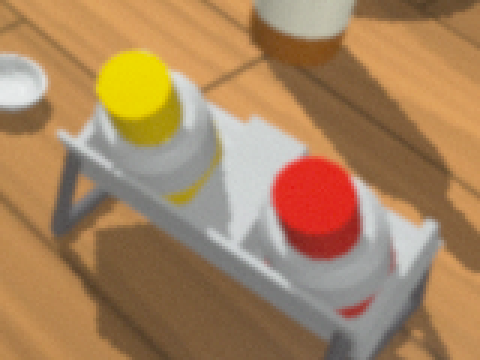

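```bash
python3 - <<'E'
from h import *
from scipy.optimize import least_squares
S,T=[pickle.load(open(n+"0.pkl","rb")) for n in("side","top")]
def masks(d,lo,hi):
    h=cv2.cvtColor(d["pixels"],cv2.COLOR_RGB2HSV);m=cv2.inRange(h,lo,hi)
    n,l,s,c=cv2.connectedComponentsWithStats(m); i=1+np.argmax(s[1:,4]); return c[i],s[i,4]
obs=[]
for k,(lo,hi) in enumerate([((0,170,90),(8,255,255)),((23,150,90),(34,255,255))]):
    for d in(T,S): obs.append((k,d,*masks(d,lo,hi)))
a=np.linspace(0,2*np.pi,40)
def cyl(r,z0,z1): return np.vstack([np.c_[r*np.cos(a),r*np.sin(a),0*a+z] for z in(z0,z1)])
def axes(yaw): return (R.from_euler('z',yaw)*R.from_euler('y',-np.pi/6)).as_matrix()
def cen(d,X):
    h=cv2.convexHull(proj(d,X).astype(np.float32));m=cv2.moments(h);return np.array([m['m10'],m['m01']])/m['m00'],m['m00']
def fit(obs,use):
    def res(p,full=False):
        M=axes(p[3]);r=[];ar=[]
        for k,d,c,A in obs:
            if d is T and 'T' not in use or d is S and 'S' not in use: continue
            C=p[:3]+M@np.array([0,0,0])+(-1 if k==0 else 1)*.053*M[:,1]
            cc,A2=cen(d,C+cyl(.02,-.02,.02)@M.T);r+=list(cc-c);ar.append((A2,A))
        return (np.array(r),ar) if full else np.array(r)
    s=least_squares(res,[.42,-.25,.12,0]);return s.x,res(s.x,True)
for u in("TS","T","S"):
    x,(r,ar)=fit(obs,u);M=axes(x[3])
    print(u,"mid",x[:3].round(4),"yaw",np.degrees(x[3]).round(2),"red cap",(x[:3]-.053*M[:,1]).round(4),"res",r.round(2),np.round(ar))
# pad / plate
h=cv2.cvtColor(T["pixels"],cv2.COLOR_RGB2HSV)
sub=np.zeros(h.shape[:2],np.uint8);sub[155:215,112:162]=1
m=((h[...,2]<60)&(sub>0)).astype(np.uint8)
n,l,s,c=cv2.connectedComponentsWithStats(m);i=1+np.argmax(s[1:,4]);print("pad T",c[i],s[i]);print(atz(T,*c[i],.101))
hs=cv2.cvtColor(S["pixels"],cv2.COLOR_RGB2HSV);sub[:]=0;sub[140:180,215:270]=1
m=((hs[...,2]<75)&(sub>0)).astype(np.uint8)
n,l,s,c2=cv2.connectedComponentsWithStats(m);i=1+np.argmax(s[1:,4]);print("pad S",c2[i],s[i]);print(atz(S,*c2[i],.101))
print("plate T",atz(T,262.2,165.2,.014),"S",atz(S,327.3,226.3,.014))
E
```

```text
TS mid [ 0.4338 -0.3463  0.1267] yaw 8.01 red cap [ 0.4412 -0.3988  0.1267] res [ 0.14  0.06 -0.94  0.47  0.42 -0.67  0.1  -0.51] [[420. 365.]
 [873. 718.]
 [399. 347.]
 [733. 650.]]
T mid [ 0.4423 -0.3742  0.0517] yaw -5.51 red cap [ 0.4372 -0.4269  0.0517] res [-2.47  6.57  0.91 -4.73] [[346. 365.]
 [324. 347.]]
S mid [ 0.5422 -0.2717  0.0031] yaw -18.19 red cap [ 0.5256 -0.322   0.0031] res [-17.63   1.34  14.04  -1.2 ] [[624. 718.]
 [511. 650.]]
pad T [134.93537015 176.43713278] [118 161  35  32 851]
[0.50559722 0.31548055 0.101     ]
pad S [241.95652174 154.7173913 ] [229 148  27  14 322]
[0.50330007 0.31057092 0.101     ]
plate T [0.56529202 0.0253142  0.014     ] S [0.5672413  0.02362091 0.014     ]
```

```bash
cat > plan.py <<'E'
from h import *
from rig import status
cap=np.array([.4412,-.3988,.1267]); yaw=np.radians(8.0)
A=(R.from_euler('z',yaw)*R.from_euler('y',-np.pi/6)).as_matrix(); ax=A[:,2]
def tool(z,y): 
    z=z/np.linalg.norm(z); y=y-z*(y@z); y/=np.linalg.norm(y)
    return R.from_matrix(np.c_[np.cross(y,z),y,z])
Rg=[tool(-ax,A[:,1]),tool(-ax,-A[:,1])]
def rows(p,Rt,n,dec=3,start=None):
    s=status.get_state(); P,Q=(s["position"],q(s["ee_rot"])) if start is None else start
    P=P.copy(); xyz=[];rot=[]
    for i in range(n):
        k=n-i
        d=np.round(Q.inv().apply((p-P)/k)/.3,dec); w=np.round((Q.inv()*Rt).as_rotvec()/k/np.radians(60),dec)
        xyz.append((d+0.).tolist());rot.append((w+0.).tolist())
        P=P+Q.apply(d*.3);Q=Q*R.from_rotvec(w*np.radians(60))
    print("max",np.abs(xyz).max(),np.abs(rot).max())
    for j in range(0,n,8): print('xyz',xyz[j:j+8],'\nrot',rot[j:j+8])
    print("end err",P-p)
    return P,Q
E
python3 - <<'E'
from plan import *
s=status.get_state();Q=q(s["ee_rot"]);print(Q.as_matrix().round(3))
for r in Rg: print((Q.inv()*r).as_rotvec(degrees=True))
via=np.array([.33,.1,.36])
r=min(Rg,key=lambda r:(Q.inv()*r).magnitude())
S1=rows(via,Q,8)
print(); rows(cap+.13*ax,r,16,start=S1)
E
```

```text
[[-0.927  0.375 -0.001]
 [ 0.375  0.927 -0.001]
 [ 0.    -0.001 -1.   ]]
[ -7.93785132 -29.33446456 -29.33169901]
[-39.0319976   10.56198565 145.50596359]
max 0.15 0.0
xyz [[-0.112, -0.149, -0.054], [-0.112, -0.149, -0.054], [-0.112, -0.149, -0.054], [-0.112, -0.149, -0.054], [-0.112, -0.15, -0.053], [-0.112, -0.149, -0.054], [-0.111, -0.15, -0.053], [-0.112, -0.149, -0.054]] 
rot [[0.0, 0.0, 0.0], [0.0, 0.0, 0.0], [0.0, 0.0, 0.0], [0.0, 0.0, 0.0], [0.0, 0.0, 0.0], [0.0, 0.0, 0.0], [0.0, 0.0, 0.0], [0.0, 0.0, 0.0]]
end err [ 1.38612244e-04 -3.16155544e-05  8.34802929e-05]

max 0.107 0.031
xyz [[-0.049, -0.094, 0.025], [-0.045, -0.096, 0.026], [-0.041, -0.098, 0.027], [-0.037, -0.099, 0.027], [-0.033, -0.101, 0.027], [-0.029, -0.102, 0.027], [-0.024, -0.103, 0.027], [-0.02, -0.104, 0.027]] 
rot [[-0.008, -0.031, -0.031], [-0.008, -0.031, -0.031], [-0.008, -0.031, -0.03], [-0.008, -0.03, -0.031], [-0.008, -0.031, -0.03], [-0.008, -0.03, -0.03], [-0.008, -0.031, -0.031], [-0.008, -0.03, -0.03]]
xyz [[-0.016, -0.104, 0.027], [-0.012, -0.105, 0.027], [-0.008, -0.106, 0.026], [-0.003, -0.106, 0.025], [0.001, -0.106, 0.024], [0.005, -0.107, 0.023], [0.008, -0.106, 0.022], [0.013, -0.107, 0.022]] 
rot [[-0.009, -0.031, -0.031], [-0.008, -0.03, -0.03], [-0.009, -0.031, -0.031], [-0.008, -0.03, -0.03], [-0.009, -0.031, -0.031], [-0.008, -0.03, -0.03], [-0.009, -0.031, -0.031], [-0.008, -0.03, -0.03]]
end err [ 1.00997252e-04 -4.27412592e-05 -1.11543583e-04]
```

>>> apply_moves --xyz '[[-0.112, -0.149, -0.054], [-0.112, -0.149, -0.054], [-0.112, -0.149, -0.054], [-0.112, -0.149, -0.054], [-0.112, -0.149, -0.054], [-0.112, -0.149, -0.054], [-0.112, -0.149, -0.054], [-0.112, -0.149, -0.054]]' --rot '[[0, 0, 0], [0, 0, 0], [0, 0, 0], [0, 0, 0], [0, 0, 0], [0, 0, 0], [0, 0, 0], [0, 0, 0]]' --hand '[1, 1, 1, 1, 1, 1, 1, 1]'

```text
clock: 1.15
position: [0.3306, 0.099, 0.3614]
ee_rot: [0.0, 0.191, 0.982, 0.0]
contact_force: [1.4, 1.3, -0.5]
width: 0.0856
gripper_force: 0.0
```

>>> apply_moves --xyz '[[-0.049, -0.094, 0.025], [-0.045, -0.096, 0.026], [-0.041, -0.098, 0.027], [-0.037, -0.099, 0.027], [-0.033, -0.101, 0.027], [-0.029, -0.102, 0.027], [-0.024, -0.103, 0.027], [-0.02, -0.104, 0.027]]' --rot '[[-0.008, -0.031, -0.031], [-0.008, -0.031, -0.031], [-0.008, -0.031, -0.03], [-0.008, -0.03, -0.031], [-0.008, -0.031, -0.03], [-0.008, -0.03, -0.03], [-0.008, -0.031, -0.031], [-0.008, -0.03, -0.03]]' --hand '[1, 1, 1, 1, 1, 1, 1, 1]'

```text
clock: 2.15
position: [0.3538, -0.1544, 0.3002]
ee_rot: [0.132, 0.063, 0.989, 0.008]
contact_force: [-0.5, 1.0, -0.1]
width: 0.0857
gripper_force: 0.0
```

>>> apply_moves --xyz '[[-0.016, -0.104, 0.027], [-0.012, -0.105, 0.027], [-0.008, -0.106, 0.026], [-0.003, -0.106, 0.025], [0.001, -0.106, 0.024], [0.005, -0.107, 0.023], [0.008, -0.106, 0.022], [0.013, -0.107, 0.022]]' --rot '[[-0.009, -0.031, -0.031], [-0.008, -0.03, -0.03], [-0.009, -0.031, -0.031], [-0.008, -0.03, -0.03], [-0.009, -0.031, -0.031], [-0.008, -0.03, -0.03], [-0.009, -0.031, -0.031], [-0.008, -0.03, -0.03]]' --hand '[1, 1, 1, 1, 1, 1, 1, 1]'

```text
clock: 3.15
position: [0.4486, -0.3608, 0.2769]
ee_rot: [0.195, -0.007, 0.981, -0.003]
contact_force: [-0.5, 1.1, 1.1]
width: 0.0852
gripper_force: 0.0
```

>>> apply_moves --xyz '[[0, 0, 0], [0, 0, 0], [0, 0, 0]]' --rot '[[0, 0, 0], [0, 0, 0], [0, 0, 0]]' --hand '[1, 1, 1]'

```text
clock: 3.52
position: [0.4476, -0.3594, 0.2773]
ee_rot: [0.195, -0.007, 0.981, -0.003]
contact_force: [0.2, 0.4, 0.2]
width: 0.0852
gripper_force: 0.0
```

```bash
python3 - <<'E'
from plan import *
from rig import get_image
s=status.get_state();print(s["qpos"].round(3));Q=q(s["ee_rot"]);print(Q.as_matrix().round(3));print((Q.inv()*Rg[0]).as_rotvec(degrees=True))
rows(cap+.10*ax,Rg[0],16)
d=get_image("wrist");pickle.dump((d,s),open("w1.pkl","wb"));cv2.imwrite("pics/w1.png",d["pixels"][:,:,::-1])
E
```

```text
[-1.007  0.109  1.676  0.358  1.16  -2.704]
[[-0.924 -0.012  0.382]
 [-0.015  1.    -0.004]
 [-0.382 -0.009 -0.924]]
[-3.68564594 -7.54948795 -6.33602384]
max 0.018 0.008
xyz [[0.016, -0.009, 0.008], [0.016, -0.009, 0.008], [0.016, -0.009, 0.008], [0.016, -0.009, 0.007], [0.017, -0.009, 0.007], [0.017, -0.009, 0.007], [0.017, -0.009, 0.007], [0.017, -0.009, 0.007]] 
rot [[-0.004, -0.008, -0.007], [-0.004, -0.008, -0.007], [-0.004, -0.008, -0.007], [-0.004, -0.008, -0.007], [-0.004, -0.008, -0.006], [-0.004, -0.008, -0.007], [-0.004, -0.008, -0.006], [-0.004, -0.008, -0.007]]
xyz [[0.017, -0.009, 0.006], [0.017, -0.009, 0.006], [0.017, -0.009, 0.006], [0.017, -0.008, 0.006], [0.018, -0.008, 0.006], [0.017, -0.008, 0.006], [0.018, -0.008, 0.005], [0.018, -0.009, 0.005]] 
rot [[-0.004, -0.008, -0.006], [-0.004, -0.008, -0.007], [-0.004, -0.008, -0.006], [-0.003, -0.008, -0.007], [-0.004, -0.007, -0.006], [-0.003, -0.008, -0.007], [-0.004, -0.007, -0.006], [-0.003, -0.008, -0.007]]
end err [-9.37626676e-05 -4.28806238e-05  1.17680852e-05]
```

View pics/w1.png

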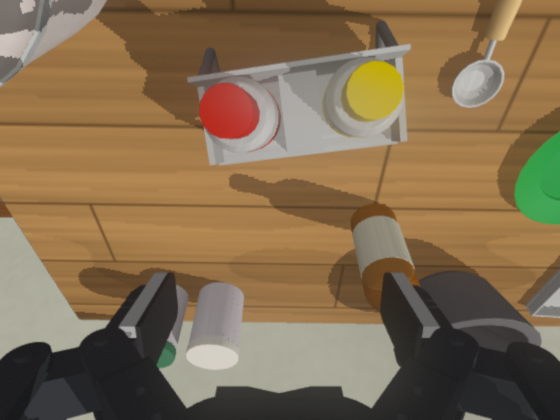

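The wrist view shows the red cap at (229,111), the yellow at (374,90), and the bottle at (385,255). Joint 6 reached its limit, so I use the half-turned grasp instead. I also refine the cap fit with this third view.

```bash
cat > fit.py <<'E'
from plan import *
from scipy.optimize import least_squares
S,T=[pickle.load(open(n+"0.pkl","rb")) for n in("side","top")]
def big(d,lo,hi):
    m=cv2.inRange(cv2.cvtColor(d["pixels"],cv2.COLOR_RGB2HSV),lo,hi)
    n,l,s,c=cv2.connectedComponentsWithStats(m); i=1+np.argmax(s[1:,4]); return c[i],s[i,4]
CO=[((0,170,90),(8,255,255)),((23,150,90),(34,255,255))]
a=np.linspace(0,2*np.pi,40)
CY=np.vstack([np.c_[.02*np.cos(a),.02*np.sin(a),0*a+z] for z in(-.02,.02)])
def fit(views):
    obs=[(k,d,p,big(d,*CO[k])[0],big(d,*CO[k])[1]) for d,p in views for k in(0,1)]
    def res(p,full=False):
        M=(R.from_euler('z',p[3])*R.from_euler('y',-np.pi/6)).as_matrix();r=[];ar=[]
        for k,d,pose,c,A in obs:
            C=p[:3]+(2*k-1)*.053*M[:,1]
            h=cv2.convexHull(proj(d,C+CY@M.T,pose).astype(np.float32));m=cv2.moments(h)
            r+=[m['m10']/m['m00']-c[0],m['m01']/m['m00']-c[1]];ar.append(A/m['m00'])
        return (np.array(r),ar) if full else np.array(r)
    s=least_squares(res,[.434,-.346,.127,.14],diff_step=1e-3);M=R.from_euler('z',s.x[3]).as_matrix();r,ar=res(s.x,True)
    print("cap",(s.x[:3]-.053*M[:,1]).round(4),"yaw",np.degrees(s.x[3]).round(2),"res",r.round(1),np.round(ar,2))
E
python3 - <<'E'
from fit import *
w=pickle.load(open("w1.pkl","rb"))
fit([(T,None),(S,None)]);fit([w]);fit([(T,None),w]);fit([(T,None),(S,None),w])
s=status.get_state();Q=q(s["ee_rot"])
S1=rows(np.array([.40,-.38,.28]),Q*R.from_euler('z',np.pi*.999),20)
E
```

```text
cap [ 0.4425 -0.3988  0.1265] yaw 9.24 res [ 0.  -0.5  0.5 -0.2 -0.4  0.2 -0.2 -0.1] [0.87 0.87 0.83 0.89]
cap [ 0.4407 -0.4014  0.1352] yaw 10.35 res [ 0. -0. -0.  0.] [0.66 0.76]
cap [ 0.4422 -0.4007  0.131 ] yaw 10.17 res [ 1.8 -0.7  2.2  0.4  1.9 -0.6 -0.6  0.3] [0.86 0.85 0.69 0.79]
cap [ 0.4424 -0.4006  0.1298] yaw 10.07 res [ 1.5 -0.6  2.   0.3  1.  -0.6  0.2 -0.5  2.2 -1.2 -0.8  0.1] [0.86 0.86 0.82 0.88 0.69 0.79]
max 0.008 0.15
xyz [[0.007, -0.003, -0.003], [0.007, -0.004, -0.003], [0.006, -0.005, -0.003], [0.005, -0.006, -0.003], [0.004, -0.007, -0.004], [0.003, -0.008, -0.003], [0.001, -0.008, -0.004], [0.0, -0.008, -0.003]] 
rot [[0.0, 0.0, 0.15], [0.0, 0.0, 0.15], [0.0, 0.0, 0.15], [0.0, 0.0, 0.15], [0.0, 0.0, 0.15], [0.0, 0.0, 0.15], [0.0, 0.0, 0.15], [0.0, 0.0, 0.15]]
xyz [[-0.001, -0.008, -0.004], [-0.002, -0.008, -0.003], [-0.003, -0.007, -0.004], [-0.004, -0.007, -0.003], [-0.005, -0.006, -0.004], [-0.006, -0.005, -0.003], [-0.007, -0.004, -0.004], [-0.008, -0.002, -0.003]] 
rot [[0.0, 0.0, 0.15], [0.0, 0.0, 0.15], [0.0, 0.0, 0.15], [0.0, 0.0, 0.15], [0.0, 0.0, 0.15], [0.0, 0.0, 0.15], [0.0, 0.0, 0.15], [0.0, 0.0, 0.149]]
xyz [[-0.008, -0.001, -0.004], [-0.008, 0.0, -0.003], [-0.008, 0.001, -0.004], [-0.007, 0.002, -0.003]] 
rot [[0.0, 0.0, 0.15], [0.0, 0.0, 0.149], [0.0, 0.0, 0.15], [0.0, 0.0, 0.149]]
end err [ 1.04116400e-04  2.38697843e-05 -1.07808624e-04]
```

>>> apply_moves --xyz '[[0.007, -0.003, -0.003], [0.007, -0.004, -0.003], [0.006, -0.005, -0.003], [0.005, -0.006, -0.003], [0.004, -0.007, -0.004], [0.003, -0.008, -0.003], [0.001, -0.008, -0.004], [0, -0.008, -0.003]]' --rot '[[0, 0, 0.15], [0, 0, 0.15], [0, 0, 0.15], [0, 0, 0.15], [0, 0, 0.15], [0, 0, 0.15], [0, 0, 0.15], [0, 0, 0.15]]' --hand '[1, 1, 1, 1, 1, 1, 1, 1]'

```text
clock: 4.58
position: [0.4288, -0.3679, 0.2783]
ee_rot: [0.16, 0.573, 0.796, 0.112]
contact_force: [-0.0, 0.1, 0.6]
width: 0.0858
gripper_force: 0.0
```

>>> apply_moves --xyz '[[-0.001, -0.008, -0.004], [-0.002, -0.008, -0.003], [-0.003, -0.007, -0.004], [-0.004, -0.007, -0.003], [-0.005, -0.006, -0.004], [-0.006, -0.005, -0.003], [-0.007, -0.004, -0.004], [-0.008, -0.002, -0.003]]' --rot '[[0, 0, 0.15], [0, 0, 0.15], [0, 0, 0.15], [0, 0, 0.15], [0, 0, 0.15], [0, 0, 0.15], [0, 0, 0.15], [0, 0, 0.15]]' --hand '[1, 1, 1, 1, 1, 1, 1, 1]'

```text
clock: 5.58
position: [0.4095, -0.3759, 0.2794]
ee_rot: [0.063, 0.931, 0.307, 0.185]
contact_force: [0.4, -0.9, 0.4]
width: 0.0855
gripper_force: 0.0
```

>>> apply_moves --xyz '[[-0.008, -0.001, -0.004], [-0.008, 0, -0.003], [-0.008, 0.001, -0.004], [-0.007, 0.002, -0.003], [0, 0, 0], [0, 0, 0]]' --rot '[[0, 0, 0.15], [0, 0, 0.15], [0, 0, 0.15], [0, 0, 0.15], [0, 0, 0], [0, 0, 0]]' --hand '[1, 1, 1, 1, 1, 1]'

```text
clock: 6.32
position: [0.4005, -0.3805, 0.28]
ee_rot: [0.004, 0.981, 0.008, 0.195]
contact_force: [-0.1, -0.5, -0.1]
width: 0.0852
gripper_force: 0.0
```

```bash
sed -i 's/^cap=.*/cap=np.array([.4425,-.400,.128]); yaw=np.radians(9.5)/' plan.py; python3 - <<'E'
from plan import *
s=status.get_state();print(s["qpos"].round(3),s["position"]);Q=q(s["ee_rot"])
print((Q.inv()*Rg[1]).as_rotvec(degrees=True))
rows(cap+.09*ax,Rg[1],8)
E
```

```text
[-1.119  0.089  1.693  0.376  1.202  0.327] [ 0.40048623 -0.38045913  0.27998088]
[ 4.38935808  7.52645095 -7.54753427]
max 0.028 0.016
xyz [[-0.013, 0.011, 0.028], [-0.014, 0.011, 0.028], [-0.014, 0.011, 0.028], [-0.015, 0.011, 0.027], [-0.015, 0.011, 0.027], [-0.016, 0.011, 0.026], [-0.017, 0.011, 0.026], [-0.017, 0.011, 0.026]] 
rot [[0.009, 0.016, -0.016], [0.009, 0.016, -0.016], [0.009, 0.016, -0.016], [0.009, 0.016, -0.016], [0.009, 0.015, -0.015], [0.009, 0.016, -0.016], [0.01, 0.015, -0.015], [0.009, 0.016, -0.016]]
end err [ 5.67758963e-05 -8.12790960e-05 -6.09599170e-05]
```

>>> apply_moves --xyz '[[-0.013, 0.011, 0.028], [-0.014, 0.011, 0.028], [-0.014, 0.011, 0.028], [-0.015, 0.011, 0.027], [-0.015, 0.011, 0.027], [-0.016, 0.011, 0.026], [-0.017, 0.011, 0.026], [-0.017, 0.011, 0.026]]' --rot '[[0.009, 0.016, -0.016], [0.009, 0.016, -0.016], [0.009, 0.016, -0.016], [0.009, 0.016, -0.016], [0.009, 0.015, -0.015], [0.009, 0.016, -0.016], [0.01, 0.015, -0.015], [0.009, 0.016, -0.016]]' --hand '[1, 1, 1, 1, 1, 1, 1, 1]'

```text
clock: 7.32
position: [0.3982, -0.4078, 0.2055]
ee_rot: [-0.021, 0.962, 0.08, 0.258]
contact_force: [0.4, -0.0, 0.6]
width: 0.0855
gripper_force: 0.0
```

>>> apply_moves --xyz '[[0, 0, 0], [0, 0, 0]]' --rot '[[0, 0, 0], [0, 0, 0]]' --hand '[1, 1]'

```text
clock: 7.58
position: [0.3983, -0.4077, 0.2061]
ee_rot: [-0.021, 0.963, 0.079, 0.258]
contact_force: [0.3, 0.2, -0.4]
width: 0.0853
gripper_force: 0.0
```

```bash
python3 - <<'E'
from fit import *
from rig import get_image
s=status.get_state();print(s["qpos"].round(3),s["position"]);Q=q(s["ee_rot"]);print((Q.inv()*Rg[1]).as_rotvec(degrees=True))
d=get_image("wrist");pickle.dump((d,s),open("w2.pkl","wb"));cv2.imwrite("pics/w2.png",d["pixels"][:,:,::-1])
print([big(d,*c) for c in CO])
w=(d,s);fit([w]);fit([(T,None),(S,None),w])
print(proj(d,[cap+.02*ax,cap],s))
rows(cap-.016*ax,Rg[1],8)
E
```

```text
[-1.25   0.204  1.801  0.581  1.121 -0.098] [ 0.39834484 -0.40769063  0.20605679]
[ 0.03467783 -0.03343844 -0.07411753]
[(array([275.47370099, 211.86738923]), np.int32(3137)), (array([122.63729246, 209.94533844]), np.int32(3915))]
cap [ 0.4442 -0.3997  0.1235] yaw 9.01 res [ 0. -0.  0.  0.] [0.91 0.94]
cap [ 0.4439 -0.3996  0.1246] yaw 9.05 res [ 0.  -1.   0.6 -0.9  0.4  1.1  0.8  0.7 -0.2  0.1 -0.9  0.2] [0.87 0.87 0.83 0.89 0.9  0.93]
[[275.32468624 220.57933841]
 [275.52733821 210.41957884]]
max 0.045 0.001
xyz [[0.0, 0.0, 0.044], [0.0, 0.0, 0.044], [0.0, 0.0, 0.044], [0.0, 0.0, 0.044], [0.0, 0.0, 0.044], [0.0, 0.0, 0.045], [-0.001, -0.001, 0.044], [0.0, 0.0, 0.045]] 
rot [[0.0, 0.0, 0.0], [0.0, 0.0, 0.0], [0.0, 0.0, 0.0], [0.0, 0.0, 0.0], [0.0, 0.0, 0.0], [0.0, 0.0, 0.0], [0.0, 0.0, 0.0], [0.001, -0.001, -0.001]]
end err [ 1.64752344e-04 -9.98809687e-05 -2.27932610e-06]
```

View pics/w2.png

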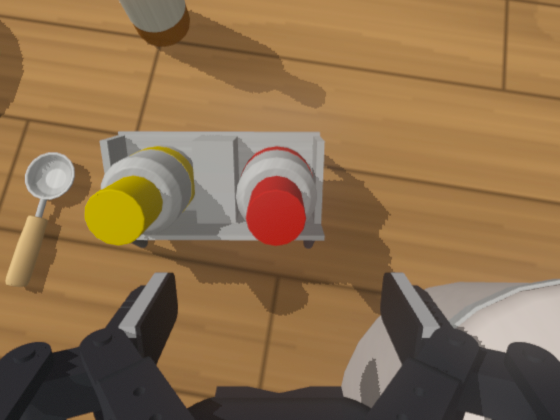

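```bash
sed -i 's/^cap=.*/cap=np.array([.4438,-.3997,.1248]); yaw=np.radians(9.0)/' plan.py; python3 - <<'E'
from plan import *
rows(cap-.016*ax,Rg[1],10)
E
```

```text
max 0.037 0.001
xyz [[0.0, 0.0, 0.037], [0.0, 0.0, 0.036], [0.0, 0.0, 0.037], [0.0, 0.0, 0.036], [0.0, 0.0, 0.037], [-0.001, 0.0, 0.036], [0.0, 0.0, 0.037], [-0.001, -0.001, 0.036]] 
rot [[0.0, 0.0, 0.001], [0.0, 0.0, 0.001], [0.0, 0.0, 0.001], [0.0, 0.0, 0.0], [-0.001, 0.0, 0.001], [0.0, 0.0, 0.0], [-0.001, 0.0, 0.001], [0.0, 0.0, 0.0]]
xyz [[0.0, 0.0, 0.037], [-0.001, -0.001, 0.036]] 
rot [[-0.001, 0.0, 0.001], [0.0, -0.001, 0.0]]
end err [-5.90213730e-05  5.33053709e-05  4.07310196e-05]
```

>>> apply_moves --xyz '[[0, 0, 0.04], [0, 0, 0.04], [0, 0, 0.04], [0, 0, 0.04], [0, 0, 0.04], [0, 0, 0.04], [0, 0, 0.04], [-0.002, -0.001, 0.04]]' --rot '[[0, 0, 0], [0, 0, 0], [0, 0, 0], [0, 0, 0], [0, 0, 0], [0, 0, 0], [0, 0, 0], [0, 0, 0.004]]' --hand '[1, 1, 1, 1, 1, 1, 1, 1]'

```text
clock: 8.62
position: [0.4454, -0.3996, 0.1216]
ee_rot: [-0.022, 0.963, 0.077, 0.258]
contact_force: [1.4, 0.0, 0.3]
width: 0.0856
gripper_force: 0.0
```

>>> apply_moves --xyz '[[0, 0, 0.02], [0, 0, 0.02], [0, 0, 0.005], [0, 0, 0]]' --rot '[[0, 0, 0], [0, 0, 0], [0, 0, 0], [0, 0, 0]]' --hand '[1, 1, 1, 1]'

```text
clock: 9.12
position: [0.4517, -0.3986, 0.1107]
ee_rot: [-0.022, 0.963, 0.077, 0.258]
contact_force: [-0.4, 0.2, -0.5]
width: 0.0853
gripper_force: 0.0
```

>>> apply_moves --xyz '[[0, 0, 0], [0, 0, 0], [0, 0, 0], [0, 0, 0], [0, 0, 0], [0, 0, 0]]' --rot '[[0, 0, 0], [0, 0, 0], [0, 0, 0], [0, 0, 0], [0, 0, 0], [0, 0, 0]]' --hand '[0.2, 0.1, 0, -0.1, -1, -1]' --force 70

```text
clock: 9.88
position: [0.4515, -0.3981, 0.1109]
ee_rot: [-0.022, 0.963, 0.077, 0.258]
contact_force: [-4.0, 1.2, 5.1]
width: 0.0387
gripper_force: 69.5
```

>>> apply_moves --xyz '[[0, 0, -0.01], [0, 0, -0.03], [0, 0, -0.04], [0, 0, -0.04], [0, 0, -0.04], [0, 0, -0.04], [0, 0, -0.04], [0, 0, -0.04]]' --rot '[[0, 0, 0], [0, 0, 0], [0, 0, 0], [0, 0, 0], [0, 0, 0], [0, 0, 0], [0, 0, 0], [0, 0, 0]]' --hand '[-1, -1, -1, -1, -1, -1, -1, -1]'

```text
clock: 10.88
position: [0.4096, -0.4055, 0.1839]
ee_rot: [-0.022, 0.963, 0.077, 0.258]
contact_force: [-0.2, 0.8, -1.3]
width: 0.0382
gripper_force: 70.5
```

>>> apply_moves --xyz '[[0, 0, -0.04], [0, 0, -0.04], [0, 0, -0.04], [0, 0, -0.02], [0, 0, 0], [0, 0, 0]]' --rot '[[0, 0, 0], [0, 0, 0], [0, 0, 0], [0, 0, 0], [0, 0, 0], [0, 0, 0]]' --hand '[-1, -1, -1, -1, -1, -1]'

```text
clock: 11.62
position: [0.3894, -0.4086, 0.2193]
ee_rot: [-0.023, 0.963, 0.077, 0.258]
contact_force: [-0.6, -0.4, -1.7]
width: 0.0386
gripper_force: 70.5
```

```bash
python3 - <<'E'
from plan import *
from rig import get_image
s=status.get_state();print(s["qpos"].round(3),s["position"],s["width"],s["gripper_force"])
Q=q(s["ee_rot"]);tt=tool(np.array([0,0,-1.]),Q.as_matrix()[:,1])
print((Q.inv()*tt).as_rotvec(degrees=True))
T=get_image("top");S=get_image("side")
cv2.imwrite("pics/lift.png",np.hstack([cv2.resize(T["pixels"][100:380,280:560],(400,400)),cv2.resize(S["pixels"][140:420,280:560],(400,400))])[:,:,::-1])
S1=rows(np.array([.40,-.33,.33]),tt,16)
rows(np.array([.46,.10,.33]),R.from_euler('z',40,degrees=True)*tt,14,start=S1)
E
```

```text
[-1.268  0.188  1.785  0.572  1.158 -0.089] [ 0.38944213 -0.40858277  0.21928463] 0.038556373662269834 70.54335236549377
[ -0.20392071 -30.01952353  -0.05467769]
max 0.023 0.032
xyz [[0.016, -0.016, -0.018], [0.015, -0.016, -0.018], [0.014, -0.016, -0.018], [0.014, -0.016, -0.019], [0.013, -0.016, -0.019], [0.013, -0.016, -0.02], [0.012, -0.016, -0.02], [0.011, -0.016, -0.021]] 
rot [[0.0, -0.031, 0.0], [0.0, -0.031, 0.0], [0.0, -0.031, 0.0], [0.0, -0.031, 0.0], [0.0, -0.031, 0.0], [0.0, -0.031, 0.0], [0.0, -0.031, 0.0], [0.0, -0.031, 0.0]]
xyz [[0.011, -0.016, -0.021], [0.01, -0.016, -0.021], [0.009, -0.016, -0.022], [0.008, -0.016, -0.022], [0.008, -0.015, -0.022], [0.007, -0.016, -0.023], [0.006, -0.015, -0.023], [0.006, -0.016, -0.023]] 
rot [[0.0, -0.032, 0.0], [-0.001, -0.031, 0.0], [0.0, -0.032, 0.0], [-0.001, -0.031, 0.0], [0.0, -0.032, 0.0], [-0.001, -0.031, 0.0], [0.0, -0.032, 0.0], [-0.001, -0.031, 0.0]]
end err [3.02164110e-06 2.85226366e-05 1.45037930e-04]
max 0.099 0.048
xyz [[0.03, -0.099, 0.0], [0.035, -0.097, 0.0], [0.04, -0.095, 0.0], [0.045, -0.093, 0.0], [0.05, -0.091, 0.0], [0.054, -0.088, 0.0], [0.058, -0.085, 0.0], [0.063, -0.082, 0.0]] 
rot [[0.0, 0.0, -0.048], [0.0, 0.0, -0.048], [0.0, 0.0, -0.048], [0.0, 0.0, -0.048], [0.0, 0.0, -0.048], [0.0, 0.0, -0.047], [0.0, 0.0, -0.048], [0.0, 0.0, -0.047]]
xyz [[0.067, -0.079, 0.0], [0.07, -0.076, 0.0], [0.074, -0.072, 0.0], [0.078, -0.068, 0.0], [0.081, -0.065, 0.0], [0.084, -0.061, 0.0]] 
rot [[0.0, 0.0, -0.048], [0.0, 0.0, -0.047], [0.0, 0.0, -0.048], [0.0, 0.0, -0.047], [0.0, 0.0, -0.048], [0.0, 0.0, -0.047]]
end err [-2.36472104e-05  1.60892341e-04  5.15486227e-05]
```

View pics/lift.png

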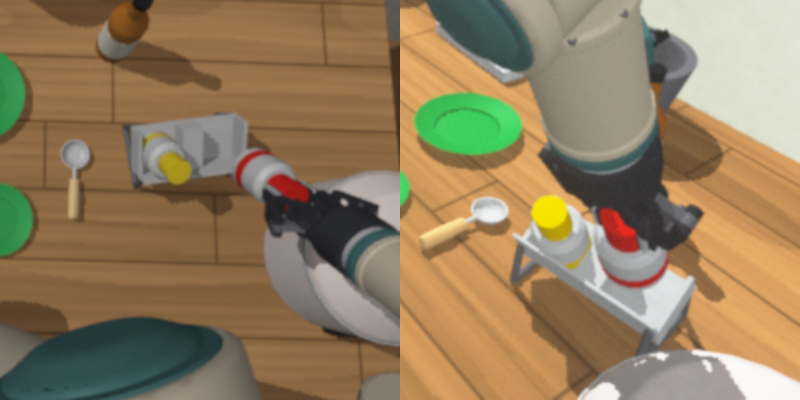

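The cup is out of the rack and held by its cap, and the yellow cup is undisturbed. Next I bring it upright and carry it over.

>>> apply_moves --xyz '[[0.016, -0.008, -0.018], [0.015, -0.016, -0.018], [0.014, -0.016, -0.018], [0.014, -0.016, -0.019], [0.013, -0.016, -0.019], [0.013, -0.016, -0.02], [0.012, -0.016, -0.02], [0.011, -0.016, -0.021]]' --rot '[[0, -0.031, 0], [0, -0.031, 0], [0, -0.031, 0], [0, -0.031, 0], [0, -0.031, 0], [0, -0.031, 0], [0, -0.031, 0], [0, -0.031, 0]]' --hand '[-1, -1, -1, -1, -1, -1, -1, -1]'

```text
clock: 12.72
position: [0.3952, -0.3709, 0.2747]
ee_rot: [-0.013, 0.988, 0.079, 0.131]
contact_force: [-0.5, 0.8, -1.4]
width: 0.0387
gripper_force: 70.3
```

>>> apply_moves --xyz '[[0.011, -0.016, -0.021], [0.01, -0.016, -0.021], [0.009, -0.016, -0.022], [0.008, -0.016, -0.022], [0.008, -0.016, -0.022], [0.007, -0.016, -0.023], [0.006, -0.016, -0.023], [0.006, -0.016, -0.023]]' --rot '[[0, -0.031, 0], [0, -0.031, 0], [0, -0.032, 0], [-0.001, -0.031, 0], [0, -0.032, 0], [-0.001, -0.031, 0], [0, -0.032, 0], [-0.001, -0.031, 0]]' --hand '[-1, -1, -1, -1, -1, -1, -1, -1]'

```text
clock: 13.72
position: [0.4004, -0.3317, 0.331]
ee_rot: [0.0, 0.997, 0.08, -0.0]
contact_force: [-0.1, 0.0, -2.5]
width: 0.0384
gripper_force: 70.4
```

>>> apply_moves --xyz '[[0.03, -0.099, 0], [0.035, -0.097, 0], [0.04, -0.095, 0], [0.045, -0.093, 0], [0.05, -0.091, 0], [0.054, -0.088, 0], [0.058, -0.085, 0], [0.063, -0.082, 0]]' --rot '[[0, 0, -0.048], [0, 0, -0.048], [0, 0, -0.048], [0, 0, -0.048], [0, 0, -0.048], [0, 0, -0.047], [0, 0, -0.048], [0, 0, -0.047]]' --hand '[-1, -1, -1, -1, -1, -1, -1, -1]'

```text
clock: 14.72
position: [0.4345, -0.0853, 0.331]
ee_rot: [0.0, 0.961, 0.277, 0.001]
contact_force: [0.6, -0.4, -3.1]
width: 0.0386
gripper_force: 70.7
```

>>> apply_moves --xyz '[[0.067, -0.079, 0], [0.07, -0.076, 0], [0.074, -0.072, 0], [0.078, -0.068, 0], [0.081, -0.065, 0], [0.084, -0.061, 0], [0, 0, 0], [0, 0, 0]]' --rot '[[0, 0, -0.048], [0, 0, -0.047], [0, 0, -0.048], [0, 0, -0.047], [0, 0, -0.048], [0, 0, -0.047], [0, 0, 0], [0, 0, 0]]' --hand '[-1, -1, -1, -1, -1, -1, -1, -1]'

```text
clock: 15.72
position: [0.4601, 0.0979, 0.3307]
ee_rot: [0.001, 0.909, 0.416, 0.0]
contact_force: [0.3, -0.6, -2.9]
width: 0.0385
gripper_force: 70.8
```

```bash
python3 - <<'E'
from fit import *
from rig import get_image
s=status.get_state();print(s["qpos"].round(3),s["position"],s["width"],s["gripper_force"])
Q=q(s["ee_rot"]);print("tool z",Q.as_matrix()[:,2])
# wrist view: pad & plate remeasure
d=get_image("wrist");pickle.dump((d,s),open("w3.pkl","wb"));cv2.imwrite("pics/w3.png",d["pixels"][:,:,::-1])
print("pad px",proj(d,[[.505,.313,.103],[.566,.0245,.014]],s))
tt=tool(np.array([0,0,-1.]),Q.as_matrix()[:,1])
rows(np.array([.4965,.25,.25]),tt,12)
E
```

```text
[ 6.300e-02  7.200e-02  1.521e+00 -1.000e-03  1.548e+00  7.750e-01] [0.46005062 0.09788913 0.33074978] 0.03853086021978596 70.76120138168335
tool z [ 0.00117013 -0.0012287  -0.99999856]
pad px [[156.98876347 -45.62584714]
 [376.76531958 141.37431131]]
max 0.039 0.001
xyz [[0.039, -0.02, 0.022], [0.039, -0.02, 0.022], [0.039, -0.02, 0.022], [0.039, -0.02, 0.023], [0.038, -0.02, 0.022], [0.039, -0.02, 0.023], [0.038, -0.02, 0.022], [0.039, -0.02, 0.023]] 
rot [[0.0, 0.0, 0.0], [0.0, 0.0, 0.0], [0.0, 0.0, 0.0], [0.0, 0.0, 0.0], [0.0, 0.0, 0.0], [0.0, 0.0, 0.0], [0.0, 0.0, 0.0], [0.0, 0.0, 0.0]]
xyz [[0.038, -0.02, 0.022], [0.039, -0.02, 0.023], [0.038, -0.02, 0.022], [0.039, -0.021, 0.023]] 
rot [[0.0, 0.0, 0.0], [0.0, 0.0, 0.0], [0.001, 0.0, 0.0], [0.0, 0.0, -0.001]]
end err [-3.96535042e-05  1.13988497e-04 -9.78825374e-05]
```

View pics/w3.png

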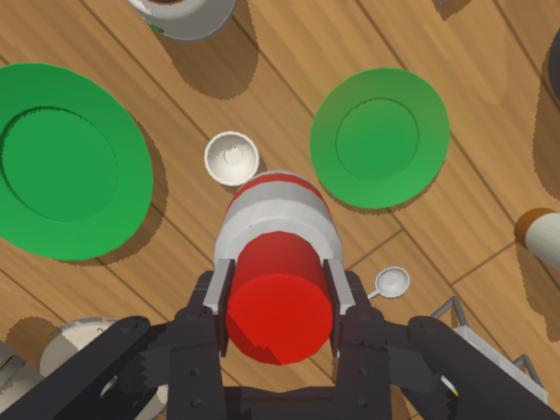

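The wrist view shows the cup upright in the fingers, the right plate centred at (378,138), as predicted, and the grinder at the top edge at (185,10).

>>> apply_moves --xyz '[[0.039, -0.02, 0.02], [0.039, -0.02, 0.02], [0.039, -0.02, 0.02], [0.039, -0.02, 0.02], [0.038, -0.02, 0.02], [0.039, -0.02, 0.02], [0.038, -0.02, 0.02], [0.039, -0.02, 0.02]]' --rot '[[0, 0, 0], [0, 0, 0], [0, 0, 0], [0, 0, 0], [0, 0, 0], [0, 0, 0], [0, 0, 0], [0, 0, 0]]' --hand '[-1, -1, -1, -1, -1, -1, -1, -1]'

```text
clock: 16.77
position: [0.4849, 0.2007, 0.2823]
ee_rot: [0.0, 0.909, 0.416, 0.001]
contact_force: [-0.0, 0.2, -2.1]
width: 0.0389
gripper_force: 70.8
```

>>> apply_moves --xyz '[[0.02, -0.01, 0], [0, 0, 0], [0, 0, 0]]' --rot '[[0, 0, 0], [0, 0, 0], [0, 0, 0]]' --hand '[-1, -1, -1]'

```text
clock: 17.15
position: [0.4864, 0.2061, 0.283]
ee_rot: [0.001, 0.909, 0.416, 0.001]
contact_force: [-0.3, -1.1, -2.5]
width: 0.0384
gripper_force: 70.8
```

```bash
python3 - <<'E'
from fit import *
from rig import get_image
d,s=pickle.load(open("w3.pkl","rb"))
m=cv2.inRange(cv2.cvtColor(d["pixels"],cv2.COLOR_RGB2HSV),(50,120,60),(75,255,255));m[:,:290]=0
n,l,st,c=cv2.connectedComponentsWithStats(m);i=1+np.argmax(st[1:,4]);print("plate",st[i],atz(d,*c[i],.014,s))
s=status.get_state();print(s["qpos"].round(3),s["position"])
d=get_image("wrist");pickle.dump((d,s),open("w4.pkl","wb"))
p=proj(d,[[.505,.313,.103]],s)[0];print("pred",p)
x,y=p.astype(int);m=np.zeros((420,560),np.uint8);m[max(0,y-90):y+90,max(0,x-110):x+110]=1
m&=(d["pixels"].max(2)<70).astype(np.uint8)
n,l,st,c=cv2.connectedComponentsWithStats(m);i=1+np.argmax(st[1:,4]);print("pad",st[i],c[i],atz(d,*c[i],.102,s))
cv2.imwrite("pics/w4.png",d["pixels"][:,:,::-1])
E
```

```text
plate [  310    68   140   141 15094] [0.57124825 0.02464063 0.014     ]
[ 2.700e-01  1.790e-01  1.509e+00 -1.000e-03  1.452e+00  9.820e-01] [0.48641167 0.20610739 0.28296991]
pred [211.22294156  71.03495486]
pad [ 166   17   83   52 3002] [204.42504997  42.28880746] [0.51631308 0.33296005 0.102     ]
```

View pics/w4.png

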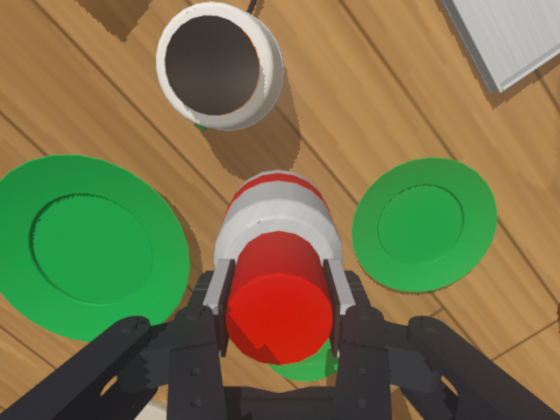

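The pad disk appears centred at about (212,65) against a predicted (211,71). I segment it more carefully.

```bash
python3 - <<'E'
from fit import *
d,s=pickle.load(open("w4.pkl","rb"))
g=d["pixels"].max(2)
for th in (85,100,115,130):
    m=np.zeros((420,560),np.uint8);m[5:125,158:268]=1;m&=(g<th).astype(np.uint8)
    n,l,st,c=cv2.connectedComponentsWithStats(m);i=l[65,212];print(th,st[i],c[i])
    h=cv2.convexHull(cv2.findContours((l==i).astype(np.uint8),0,2)[0][0]);e=cv2.fitEllipse(h);print(e,atz(d,*e[0],.103,s))
E
```

```text
85 [ 166   16   91   99 6586] [208.54342545  63.67856058]
((211.06671142578125, 64.86792755126953), (90.2289810180664, 99.29096984863281), 160.003173828125) [0.5083201 0.3165944 0.103    ]
100 [ 165   16   93   99 7187] [211.32461389  65.01961876]
((211.265380859375, 64.98538970947266), (91.17911529541016, 100.19638061523438), 157.69021606445312) [0.50838242 0.31641787 0.103     ]
115 [ 165   16   94   99 7269] [211.39221351  65.07786491]
((211.3886260986328, 65.05831909179688), (91.75315856933594, 100.72638702392578), 157.044189453125) [0.50842105 0.3163083  0.103     ]
130 [ 165   16   94  100 7348] [211.41861731  65.17324442]
((211.4061279296875, 65.1321029663086), (92.14126586914062, 101.33464813232422), 157.30545043945312) [0.50839153 0.31625683 0.103     ]
```

```bash
python3 - <<'E'
from fit import *
s=status.get_state();Q=q(s["ee_rot"]);tt=tool(np.array([0,0,-1.]),Q.as_matrix()[:,1])
S1=rows(np.array([.507,.315,.25]),tt,8)
rows(np.array([.507,.315,.19]),tt,8,start=S1)
E
```

```text
max 0.04 0.001
xyz [[0.04, -0.023, 0.014], [0.04, -0.023, 0.014], [0.04, -0.023, 0.014], [0.04, -0.023, 0.014], [0.04, -0.023, 0.014], [0.04, -0.024, 0.013], [0.04, -0.023, 0.014], [0.04, -0.024, 0.013]] 
rot [[0.0, 0.0, 0.0], [0.0, 0.0, 0.0], [0.0, 0.0, 0.0], [0.0, 0.0, 0.0], [0.0, 0.0, 0.0], [0.001, 0.0, 0.0], [0.0, -0.001, 0.0], [0.001, 0.0, 0.0]]
end err [-1.18330470e-05  1.32601220e-04  3.08895012e-05]
max 0.025 0.0
xyz [[0.0, 0.0, 0.025], [0.0, 0.0, 0.025], [0.0, 0.0, 0.025], [0.0, 0.0, 0.025], [0.0, 0.0, 0.025], [0.0, 0.0, 0.025], [0.0, 0.0, 0.025], [0.0, 0.0, 0.025]] 
rot [[0.0, 0.0, 0.0], [0.0, 0.0, 0.0], [0.0, 0.0, 0.0], [0.0, 0.0, 0.0], [0.0, 0.0, 0.0], [0.0, 0.0, 0.0], [0.0, 0.0, 0.0], [0.0, 0.0, 0.0]]
end err [-2.60375269e-05  1.53656589e-04  3.08948770e-05]
```

>>> apply_moves --xyz '[[0.04, -0.023, 0.014], [0.04, -0.023, 0.014], [0.04, -0.023, 0.014], [0.04, -0.023, 0.014], [0.04, -0.023, 0.014], [0.04, -0.024, 0.013], [0.04, -0.023, 0.014], [0.04, -0.024, 0.013]]' --rot '[[0, 0, 0], [0, 0, 0], [0, 0, 0], [0, 0, 0], [0, 0, 0], [0, 0, 0], [0, 0, 0], [0, 0, 0]]' --hand '[-1, -1, -1, -1, -1, -1, -1, -1]'

```text
clock: 18.2
position: [0.5071, 0.3164, 0.2494]
ee_rot: [0.0, 0.909, 0.416, 0.001]
contact_force: [-0.2, 0.1, -2.8]
width: 0.0386
gripper_force: 70.8
```

>>> apply_moves --xyz '[[0, 0, 0.025], [0, 0, 0.025], [0, 0, 0.025], [0, 0, 0.025], [0, 0, 0.025], [0, 0, 0.025], [0, 0, 0.025], [0, 0, 0]]' --rot '[[0, 0, 0], [0, 0, 0], [0, 0, 0], [0, 0, 0], [0, 0, 0], [0, 0, 0], [0, 0, 0], [0, 0, 0]]' --hand '[-1, -1, -1, -1, -1, -1, -1, -1]'

```text
clock: 19.2
position: [0.5065, 0.3153, 0.1964]
ee_rot: [0.0, 0.909, 0.416, -0.0]
contact_force: [-0.0, -0.7, -2.1]
width: 0.0381
gripper_force: 70.8
```

>>> apply_moves --xyz '[[0, 0, 0.012], [0, 0, 0.012], [0, 0, 0.012], [0, 0, 0], [0, 0, 0]]' --rot '[[0, 0, 0], [0, 0, 0], [0, 0, 0], [0, 0, 0], [0, 0, 0]]' --hand '[-1, -1, -1, -1, -1]'

```text
clock: 19.82
position: [0.5071, 0.3155, 0.1865]
ee_rot: [0.0, 0.909, 0.416, 0.001]
contact_force: [0.5, -0.5, -2.7]
width: 0.0385
gripper_force: 70.8
```

>>> apply_moves --xyz '[[0, 0, 0.007], [0, 0, 0.007], [0, 0, 0], [0, 0, 0]]' --rot '[[0, 0, 0], [0, 0, 0], [0, 0, 0], [0, 0, 0]]' --hand '[-1, -1, -1, -1]'

```text
clock: 20.32
position: [0.507, 0.3155, 0.1822]
ee_rot: [0.0, 0.909, 0.416, 0.001]
contact_force: [0.0, 0.4, -3.0]
width: 0.0387
gripper_force: 70.8
```

>>> apply_moves --xyz '[[0, 0, 0.007], [0, 0, 0.007], [0, 0, 0], [0, 0, 0]]' --rot '[[0, 0, 0], [0, 0, 0], [0, 0, 0], [0, 0, 0]]' --hand '[-1, -1, -1, -1]'

```text
clock: 20.82
position: [0.5072, 0.3157, 0.1786]
ee_rot: [0.0, 0.909, 0.416, 0.001]
contact_force: [-1.3, -0.0, 3.0]
width: 0.0385
gripper_force: 71.1
```

>>> apply_moves --xyz '[[0, 0, 0.007], [0, 0, 0.007], [0, 0, 0], [0, 0, 0]]' --rot '[[0, 0, 0], [0, 0, 0], [0, 0, 0], [0, 0, 0]]' --hand '[-1, -1, -1, -1]'

```text
clock: 21.32
position: [0.5072, 0.3157, 0.174]
ee_rot: [0.0, 0.909, 0.416, 0.001]
contact_force: [-0.8, 1.0, 4.5]
width: 0.0389
gripper_force: 71.4
```

>>> apply_moves --xyz '[[0, 0, 0.007], [0, 0, 0.007], [0, 0, 0.004], [0, 0, 0], [0, 0, 0]]' --rot '[[0, 0, 0], [0, 0, 0], [0, 0, 0], [0, 0, 0], [0, 0, 0]]' --hand '[-1, -1, -1, -1, -1]'

```text
clock: 21.95
position: [0.5072, 0.3157, 0.169]
ee_rot: [0.0, 0.909, 0.416, 0.001]
contact_force: [-1.6, 0.3, 6.6]
width: 0.0388
gripper_force: 71.7
```

>>> apply_moves --xyz '[[0, 0, 0.004], [0, 0, 0], [0, 0, 0]]' --rot '[[0, 0, 0], [0, 0, 0], [0, 0, 0]]' --hand '[-1, -1, -1]'

```text
clock: 22.32
position: [0.5072, 0.3157, 0.1679]
ee_rot: [0.0, 0.909, 0.416, 0.001]
contact_force: [-0.9, 0.9, 6.4]
width: 0.0389
gripper_force: 71.7
```

>>> apply_moves --xyz '[[0, 0, 0.005], [0, 0, 0], [0, 0, 0]]' --rot '[[0, 0, 0], [0, 0, 0], [0, 0, 0]]' --hand '[-1, -1, -1]'

```text
clock: 22.7
position: [0.5072, 0.3158, 0.1671]
ee_rot: [0.0, 0.909, 0.416, 0.001]
contact_force: [-3.4, -0.5, 10.3]
width: 0.0387
gripper_force: 72.5
```

>>> apply_moves --xyz '[[0, 0, 0.004], [0, 0, 0], [0, 0, 0]]' --rot '[[0, 0, 0], [0, 0, 0], [0, 0, 0]]' --hand '[-1, -1, -1]'

```text
clock: 23.08
position: [0.5073, 0.3159, 0.167]
ee_rot: [0.0, 0.909, 0.416, 0.002]
contact_force: [-2.6, -0.3, 15.5]
width: 0.0387
gripper_force: 72.6
```

>>> apply_moves --xyz '[[0, 0, 0.002], [0, 0, 0], [0, 0, 0], [0, 0, 0], [0, 0, 0], [0, 0, 0], [0, 0, 0], [0, 0, 0]]' --rot '[[0, 0, 0], [0, 0, 0], [0, 0, 0], [0, 0, 0], [0, 0, 0], [0, 0, 0], [0, 0, 0], [0, 0, 0]]' --hand '[-1, -1, -1, -1, -1, -1, -1, -1]'

```text
clock: 24.08
position: [0.5074, 0.3159, 0.167]
ee_rot: [0.0, 0.909, 0.416, 0.002]
contact_force: [-4.5, -1.0, 17.6]
width: 0.0383
gripper_force: 72.7
```

>>> apply_moves --xyz '[[0, 0, 0], [0, 0, 0], [0, 0, 0], [0, 0, 0]]' --rot '[[0, 0, 0], [0, 0, 0], [0, 0, 0], [0, 0, 0]]' --hand '[-1, -1, -1, -1]'

```text
clock: 24.58
position: [0.5074, 0.3159, 0.167]
ee_rot: [0.0, 0.909, 0.416, 0.002]
contact_force: [-5.0, -0.7, 18.1]
width: 0.0385
gripper_force: 72.7
```

>>> apply_moves --xyz '[[0, 0, -0.01], [0, 0, -0.01], [0, 0, -0.01], [0, 0, -0.015], [0, 0, -0.02], [0, 0, -0.04], [0, 0, -0.06], [0, 0, -0.06]]' --rot '[[0, 0, 0], [0, 0, 0], [0, 0, 0], [0, 0, 0], [0, 0, 0], [0, 0, 0], [0, 0, 0], [0, 0, 0]]' --hand '[-1, -1, -1, -1, -1, -1, -1, -1]'

```text
clock: 25.58
position: [0.5066, 0.3152, 0.2316]
ee_rot: [0.0, 0.909, 0.416, -0.0]
contact_force: [0.6, 0.2, -2.3]
width: 0.0386
gripper_force: 71.1
```

>>> apply_moves --xyz '[[0, 0, 0], [0, 0, 0]]' --rot '[[0, 0, 0], [0, 0, 0]]' --hand '[-1, -1]'

```text
clock: 25.82
position: [0.5064, 0.3152, 0.2306]
ee_rot: [0.0, 0.909, 0.416, -0.0]
contact_force: [0.1, 0.2, -3.1]
width: 0.0381
gripper_force: 71.1
```

```bash
python3 - <<'E'
from fit import *
from rig import get_image
# is the cup upright? red cap / band in wrist view compared with before pressing
s=status.get_state();d=get_image("wrist");d0,s0=pickle.load(open("w4.pkl","rb"))
print(big(d0,*CO[0]),big(d,*CO[0]),s["position"],s["qpos"].round(2))
Q=q(s["ee_rot"]);print(Q.as_matrix()[:,2]);tt=tool(np.array([0,0,-1.]),Q.as_matrix()[:,1])
S1=rows(np.array([.568,.0245,.235]),tt,12)
E
```

```text
(array([278.51677732, 300.58254082]), np.int32(11146)) (array([278.52061671, 300.64682682]), np.int32(11156)) [0.5064316  0.31517332 0.23060349] [ 0.44  0.31  1.46 -0.    1.37  1.15]
[ 8.59595425e-05 -8.35921354e-04 -9.99999647e-01]
max 0.066 0.001
xyz [[-0.05, 0.066, -0.001], [-0.05, 0.066, -0.001], [-0.05, 0.066, -0.001], [-0.05, 0.066, -0.001], [-0.05, 0.066, -0.001], [-0.05, 0.066, -0.001], [-0.05, 0.065, -0.001], [-0.05, 0.066, -0.002]] 
rot [[0.0, 0.0, 0.0], [0.0, 0.0, 0.0], [0.0, 0.0, 0.0], [0.0, 0.0, 0.0], [0.0, 0.0, 0.0], [0.0, 0.0, 0.0], [0.0, 0.0, 0.0], [0.0, 0.0, 0.0]]
xyz [[-0.05, 0.065, -0.001], [-0.05, 0.066, -0.002], [-0.049, 0.065, -0.001], [-0.05, 0.066, -0.002]] 
rot [[0.0, 0.0, 0.0], [0.0, 0.0, 0.0], [0.0, 0.001, 0.0], [0.0, 0.0, 0.0]]
end err [ 9.88002867e-06 -7.05712323e-05  9.95317724e-05]
```

>>> apply_moves --xyz '[[-0.03, 0.04, 0], [-0.05, 0.066, -0.001], [-0.05, 0.066, -0.001], [-0.05, 0.066, -0.001], [-0.05, 0.066, -0.001], [-0.05, 0.066, -0.001], [-0.05, 0.066, -0.001], [-0.05, 0.066, -0.001]]' --rot '[[0, 0, 0], [0, 0, 0], [0, 0, 0], [0, 0, 0], [0, 0, 0], [0, 0, 0], [0, 0, 0], [0, 0, 0]]' --hand '[-1, -1, -1, -1, -1, -1, -1, -1]'

```text
clock: 26.88
position: [0.5462, 0.1288, 0.2331]
ee_rot: [0.0, 0.909, 0.416, 0.0]
contact_force: [-0.4, -0.1, -2.1]
width: 0.0385
gripper_force: 70.9
```

>>> apply_moves --xyz '[[-0.05, 0.066, -0.001], [-0.05, 0.066, -0.001], [-0.05, 0.066, -0.001], [-0.05, 0.066, -0.001], [-0.02, 0.02, 0], [0, 0, 0], [0, 0, 0]]' --rot '[[0, 0, 0], [0, 0, 0], [0, 0, 0], [0, 0, 0], [0, 0, 0], [0, 0, 0], [0, 0, 0]]' --hand '[-1, -1, -1, -1, -1, -1, -1]'

```text
clock: 27.75
position: [0.5674, 0.0258, 0.2347]
ee_rot: [-0.0, 0.909, 0.416, 0.001]
contact_force: [-0.8, -0.6, -2.7]
width: 0.0386
gripper_force: 70.9
```

```bash
python3 - <<'E'
from fit import *
from rig import get_image
s=status.get_state();print(s["position"])
for n in("top","side"):   # plate, where visible, against the first picture
    d=get_image(n);c=proj(d,[[.568,.0245,.014]])[0];m=cv2.inRange(cv2.cvtColor(d["pixels"],cv2.COLOR_RGB2HSV),(50,120,60),(75,255,255))
    k,l,st,cc=cv2.connectedComponentsWithStats(m);print(n,c,[(st[i].tolist()) for i in range(1,k) if st[i,4]>300])
tt=tool(np.array([0,0,-1.]),q(s["ee_rot"]).as_matrix()[:,1])
S1=rows(np.array([.568,.0245,.105]),tt,12)
E
```

```text
[0.5673956  0.02583991 0.23471951]
top [262.55139818 164.18499748] [[277, 229, 26, 51, 968], [99, 245, 57, 103, 3140]]
side [327.31874196 226.02024248] [[93, 191, 112, 61, 5209], [290, 205, 75, 43, 2511], [226, 253, 61, 39, 1886]]
max 0.037 0.001
xyz [[0.0, 0.0, 0.036], [0.0, 0.0, 0.036], [0.0, 0.0, 0.036], [0.0, 0.0, 0.036], [0.0, 0.001, 0.036], [0.0, 0.0, 0.036], [-0.001, 0.001, 0.036], [0.0, 0.0, 0.036]] 
rot [[0.0, 0.0, 0.0], [0.0, 0.0, 0.0], [0.0, 0.0, 0.0], [0.0, 0.0, 0.0], [0.0, 0.0, 0.0], [0.0, 0.0, 0.0], [0.0, 0.0, 0.0], [0.0, 0.0, 0.0]]
xyz [[-0.001, 0.001, 0.036], [0.0, 0.0, 0.036], [-0.001, 0.001, 0.036], [0.0, 0.0, 0.037]] 
rot [[0.0, 0.0, 0.0], [0.0, 0.0, 0.0], [0.0, -0.001, 0.0], [0.001, 0.0, 0.001]]
end err [ 7.55066709e-06  5.80306932e-05 -7.02523783e-05]
```

>>> apply_moves --xyz '[[0, 0, 0.05], [0, 0.002, 0.06], [0, 0.002, 0.06], [0, 0, 0.06], [0, 0, 0.06], [0, 0, 0.06], [0, 0, 0.05], [0, 0, 0.03]]' --rot '[[0, 0, 0], [0, 0, 0], [0, 0, 0], [0, 0, 0], [0, 0, 0], [0, 0, 0], [0, 0, 0], [0, 0, 0]]' --hand '[-1, -1, -1, -1, -1, -1, -1, -1]'

```text
clock: 28.85
position: [0.5682, 0.0247, 0.1045]
ee_rot: [-0.0, 0.909, 0.416, -0.0]
contact_force: [-0.1, -0.3, -2.1]
width: 0.0387
gripper_force: 70.9
```

>>> apply_moves --xyz '[[0, 0, 0.016], [0, 0, 0.016], [0, 0, 0.016], [0, 0, 0.01], [0, 0, 0], [0, 0, 0]]' --rot '[[0, 0, 0], [0, 0, 0], [0, 0, 0], [0, 0, 0], [0, 0, 0], [0, 0, 0]]' --hand '[-1, -1, -1, -1, -1, -1]'

```text
clock: 29.6
position: [0.569, 0.0243, 0.0886]
ee_rot: [0.0, 0.909, 0.416, 0.001]
contact_force: [-0.5, 0.0, -2.6]
width: 0.0383
gripper_force: 70.9
```

>>> apply_moves --xyz '[[0, 0, 0.007], [0, 0, 0.007], [0, 0, 0.004], [0, 0, 0], [0, 0, 0]]' --rot '[[0, 0, 0], [0, 0, 0], [0, 0, 0], [0, 0, 0], [0, 0, 0]]' --hand '[-1, -1, -1, -1, -1]'

```text
clock: 30.22
position: [0.569, 0.0244, 0.083]
ee_rot: [0.0, 0.909, 0.416, 0.001]
contact_force: [-0.2, -0.0, -2.2]
width: 0.0385
gripper_force: 70.9
```

>>> apply_moves --xyz '[[0, 0, 0.004], [0, 0, 0], [0, 0, 0]]' --rot '[[0, 0, 0], [0, 0, 0], [0, 0, 0]]' --hand '[-1, -1, -1]'

```text
clock: 30.6
position: [0.5689, 0.0244, 0.0818]
ee_rot: [0.0, 0.909, 0.416, 0.001]
contact_force: [0.1, 0.8, -3.2]
width: 0.0382
gripper_force: 70.9
```

>>> apply_moves --xyz '[[0, 0, 0.003], [0, 0, 0], [0, 0, 0]]' --rot '[[0, 0, 0], [0, 0, 0], [0, 0, 0]]' --hand '[-1, -1, -1]'

```text
clock: 30.98
position: [0.5691, 0.0244, 0.0813]
ee_rot: [0.0, 0.909, 0.416, 0.001]
contact_force: [-0.9, 0.6, 1.0]
width: 0.0381
gripper_force: 71.3
```

>>> apply_moves --xyz '[[0, 0, 0.002], [0, 0, 0], [0, 0, 0]]' --rot '[[0, 0, 0], [0, 0, 0], [0, 0, 0]]' --hand '[-1, -1, -1]'

```text
clock: 31.35
position: [0.5691, 0.0245, 0.0812]
ee_rot: [0.0, 0.909, 0.416, 0.001]
contact_force: [-1.0, 0.7, 5.5]
width: 0.0383
gripper_force: 71.4
```

```bash
python3 - <<'E'
from rig import get_image
import numpy as np,cv2
S=get_image("side")["pixels"][150:270,250:400];W=get_image("wrist")["pixels"]
cv2.imwrite("pics/set.png",np.hstack([cv2.resize(S,(400,320),interpolation=3),cv2.resize(W,(400,300))[:0].reshape(0,400,3) if 0 else cv2.resize(W,(400,320))])[:,:,::-1])
E
```

```text
(no output)
```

View pics/set.png

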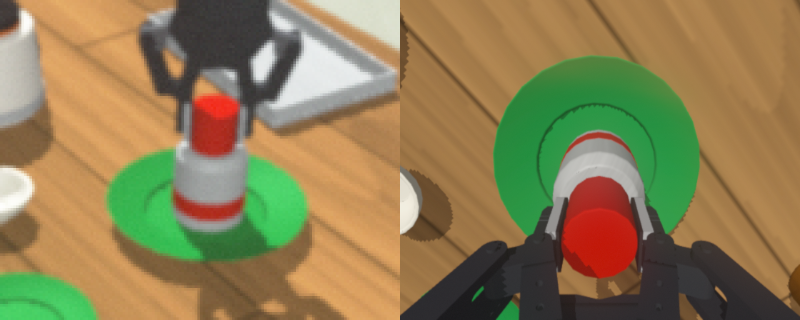

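The cup stands upright on the plate's floor, centred in both views. Now I ease off, open and retreat.

>>> apply_moves --xyz '[[0, 0, -0.002], [0, 0, 0], [0, 0, 0], [0, 0, 0], [0, 0, 0], [0, 0, 0], [0, 0, 0], [0, 0, 0]]' --rot '[[0, 0, 0], [0, 0, 0], [0, 0, 0], [0, 0, 0], [0, 0, 0], [0, 0, 0], [0, 0, 0], [0, 0, 0]]' --hand '[-1, -1, 0, 0.3, 0.6, 1, 1, 1]' --force 20

```text
clock: 32.45
position: [0.5689, 0.0244, 0.0809]
ee_rot: [0.0, 0.909, 0.416, 0.001]
contact_force: [0.1, 0.1, 0.0]
width: 0.0853
gripper_force: 0.0
```

>>> apply_moves --xyz '[[0, 0, 0], [0, 0, -0.02], [0, 0, -0.04], [0, 0, -0.06], [0, 0, -0.08], [0, 0, -0.08], [0, 0, -0.08], [0, 0, -0.08]]' --rot '[[0, 0, 0], [0, 0, 0], [0, 0, 0], [0, 0, 0], [0, 0, 0], [0, 0, 0], [0, 0, 0], [0, 0, 0]]' --hand '[1, 1, 1, 1, 1, 1, 1, 1]'

```text
clock: 33.45
position: [0.5688, 0.0244, 0.2149]
ee_rot: [0.001, 0.909, 0.416, 0.001]
contact_force: [1.5, 0.1, 0.0]
width: 0.0856
gripper_force: 0.0
```

>>> apply_moves --xyz '[[-0.1, 0, -0.05], [-0.15, 0, 0], [-0.1, 0, 0], [0, 0, 0], [0, 0, 0], [0, 0, 0]]' --rot '[[0, 0, 0], [0, 0, 0], [0, 0, 0], [0, 0, 0], [0, 0, 0], [0, 0, 0]]' --hand '[1, 1, 1, 1, 1, 1]'

```text
clock: 34.2
position: [0.5008, -0.0545, 0.228]
ee_rot: [0.0, 0.909, 0.417, 0.001]
contact_force: [0.4, -0.4, -0.7]
width: 0.0855
gripper_force: 0.0
```

```bash
python3 - <<'E'
from fit import *
from rig import get_image
s=status.get_state();print(s["position"])
Td,Sd,W=get_image("top"),get_image("side"),get_image("wrist")
r=[big(x,*CO[0])[0] for x in(Td,Sd)]
print("cap tri",tri([(Td,*r[0]),(Sd,*r[1])]), "expected about .569 .0245 .095")
print([(big(d,*CO[1]),big(d0,*CO[1])) for d,d0 in((Sd,S),)])
m=cv2.inRange(cv2.cvtColor(Sd["pixels"],cv2.COLOR_RGB2HSV),(50,120,60),(75,255,255));k,l,st,cc=cv2.connectedComponentsWithStats(m);print([x.tolist() for x in st[1:] if x[4]>300])
E
```

```text
[ 0.5008195  -0.05446421  0.22800805]
cap tri (array([0.55960856, 0.01053929, 0.10861475]), np.float64(0.0033931316503777154)) expected about .569 .0245 .095
[((array([386.19242902, 292.17192429]), np.int32(634)), (array([385.98307692, 291.83076923]), np.int32(650)))]
[[104, 191, 101, 61, 4943], [290, 206, 75, 42, 1645], [226, 253, 61, 39, 1887]]
```

```bash
python3 - <<'E'
from fit import *
from rig import get_image
Sd,Td=get_image("side"),get_image("top");s=status.get_state();W=get_image("wrist")
for n,d,p in(("S",Sd,None),("T",Td,None),("W",W,s)):
    h=cv2.convexHull(proj(d,np.array([.569,.0245,.095])+CY,p).astype(np.float32));m=cv2.moments(h)
    print(n,big(d,*CO[0]),"pred",m['m10']/m['m00'],m['m01']/m['m00'],m['m00'])
E
```

```text
S (array([329.66767372, 195.74018127]), np.int32(331)) pred 329.7054178844014 196.75633389540116 390.7131658345461
T (array([268.55555556, 156.66666667]), np.int32(9)) pred 262.15442143056686 154.39668706545797 301.15871346357744
W (array([277.94998239,  47.80697429]), np.int32(2839)) pred 277.11231157972156 46.56727998610871 3152.8788305557973
```

The side and wrist views put the cap within 1–2 px of where an upright, centred cup should show it. The top view was blocked by the arm. I'm handing in.

```bash
python3 -c "
from rig import job
print(job.sign_off())"
```

```text
the job is handed in; nothing more can be done
None
```

The job is handed in (no verdict came back): the red cup pressed the pad to its stop for over a second, the pad was released, and the cup now stands upright and let go, about 1 mm from the plate's measured centre; the yellow cup hasn't moved, and the arm didn't touch the bottle, dish or spoon on its path, though I didn't re-measure those three.

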